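# Prop the sewing chest's lid open on its rod

## Task

Take the darning mushroom off the lid of the wooden sewing chest and stand it upright on the worktop. Then lift the lid by its brass handle until it stands fully open, swing the prop rod on the chest's right side up to its stop by its red bent end, and take the lid's handle again to lower the lid gently (do not let it fall) onto the rod, so that the bent end sits in the brass slot and the rod holds the lid open. Do not disturb the mug.

Things in the scene. Friction and masses are not known exactly. Their poses are not given: they have to be found in the camera images.
- chest: dark wooden sewing chest, 154 x 216 mm, 105 mm high with the lid closed, fixed to the worktop. Origin: centre of its underside; x points from its front (drawer knob, lid handle) to its back, y to its left, z up.
- chest_lid (a joint): lid angle (rad): 0 closed, 1.536 fully open, where it is stopped about upright and stays by itself; below about 1.35 it falls shut when let go. It turns about the axis through lid_hinge parallel to the chest's y. Lid 139 x 216 x 9 mm, 0.21 kg with its fittings. Resting on the raised rod it reads about 0.8.
- lid_hinge (a point): point on the lid's hinge axis, in the middle of the chest's back edge, 96 mm above the worktop (74 mm behind the chest's origin).
- handle (a point): middle of the lid's handle: straight round brass bar, 10 mm thick, 100 mm long, along the chest's y, 38 mm out from the lid's front edge in the lid's plane, on a post at each end; 33 mm free between bar and lid. 179 mm from the hinge axis. Lid closed: 100 mm above the worktop, 105 mm in front of the chest's origin. Lid fully open: on top, 275 mm above the worktop.
- prop_rod (a joint): angle of the prop rod (rad): 0 lying level in its clip along the chest's right wall, pointing back; grows as its free end swings up and forward; 1.27 at its stop. Seated under the lid it reads about 1.24. Its pivot is stiff (about 0.07 N m), so it stays where it is left.
- rod_pivot (a point): pivot of the prop rod, on the chest's right wall near the front: 50 mm in front of the chest's origin, 114 mm to its right, 68 mm above the worktop. The axis is parallel to the chest's y.
- rod_grip (a point): middle of the red grip on the rod's bent end. The rod is 10 mm thick steel, 117 mm from pivot to bend; there it is bent square and outward (to the chest's right, level) for 75 mm, parallel to the chest's y. The red sleeve, 11 mm thick, is the outer 36 mm; this point is 57 mm out from the bend. With the rod in its clip: 67 mm behind the chest's origin, 68 mm above the worktop.
- rod_seat (a point): point on the axis of the rod's bent end, 1 mm out from the bend, that comes to lie in the slot.
- slot (a point): where the axis of the rod's bent end lies when seated: 15 mm wide brass plate on the lid's right edge, 120 mm from the hinge axis, 116 mm right of the lid's middle, with two lips below it that flare open downward (17 mm apart at the seat, 24 mm at the mouth, 9 mm deep below this point). It moves with the lid, 5 mm under its underside; lid open, it is 215 mm up, above the clipped rod's bend.
- mushroom: wooden darning mushroom, standing cap down on the lid at first: cap 68 mm across and 30 mm high, stem 20 mm thick with a 24 mm thick knob from 72 to 108 mm; 0.09 kg. Origin: centre of its underside, z up along the stem. The worktop is free in front of the chest and to its front left (the tall paper tray stands farther left, from y = 0.26 m on).
- mug: white mug, loose bystander near the front right, 93 mm high, 83 mm across, with a handle. Origin: centre of its underside.

How it is judged:
By the outcome, as a careful person would: the job done as asked, in the order asked, and still so for the second after the job is handed in, with the robot touching nothing.
It also fails if it takes over 64 s, if anything falls off the work surface, if the arm or the gripper's body presses on something with over 40 N, if the wrist force passes 120 N, or if a joint passes its speed limit or range.

## Robot

A 6-joint arm with a two-finger parallel gripper is mounted at the origin on a cart in front of the work surface, level with it; the furniture and walls round the work are solid. World frame = base frame: x ahead of the robot, y to its left, z up, the work surface at z = 0. Lengths are in m, angles in degrees, forces in N, time in s.
With the tool pointing down it reaches from about 0.25 to 0.725 m from the base axis. Payload 9.7 kg.
Tool frame: the origin (TCP) lies between the finger pads; the fingertips stand 25 mm ahead of it and the grasp point (between the pads) lies 6 mm ahead of it; z points along the fingers, y is the line along which they close (so a half turn about z gives the same grasp; the last joint's range is limited). The gripper opens to 85 mm and grips with 20 to 120 N. Pads are 22 mm wide; open, the fingers measure 114 mm over their backs; the gripper's body (76 mm by 85 mm) begins 54 mm behind the grasp point. The pads swing forward as they close: fully open they stand 13 mm farther back than shut.
Start: joints at [-76.375, 4.979, 10.078, 95.1, 0, 90], TCP at [0.13, -0.535, 0.256] pointing down, gripper open.
Joint ranges: [-179.16, 179.16], [-48.56, 103.87], [-65.8, 70.77], [-126.05, 130.52], [-82.76, 87.17], [-180, 180]. Speed limits (degrees/s): [127.2, 127.2, 147.25, 180, 180, 180].

## Interface

Orientations are given as [roll, pitch, yaw] about the fixed x, y, z axes, in that order (R = Rz(yaw) Ry(pitch) Rx(roll)).
In Python, from workcell import bot gives the robot as it stands.
- The arm moves only by the shell command python3 drive.py [FORCE], which reads ROWS from standard input. ROWS is one flat JSON list of numbers that holds 1 to 5 rows one after another, with no inner brackets; each row has 5 numbers: dx, dy, dz in m, then a turn about the tool's z in degrees, then the finger opening in m; each row is the pose to reach, as a shift and turn from the pose commanded when the command began, along the tool's axes at that moment; what a row does not reach only later rows make up. A row lasts 1/12 s, in which the tool goes at most 0.0417 m and 7.16 degrees, less where a joint would pass 70% of its speed; a pose out of reach is approached as far as the arm can. The fingers move at their own pace and stop on an object; FORCE is the grip in N (left out, the last holds). Time passes only in rows, so rows that do not move let the fingers close. It prints the time, the measured TCP pose, the force, the opening and the grip force at its end. Input that does not fit is refused with a message, and nothing moves.
- bot.get_obs(): the state, without advancing time (a new reading comes with each control period).
- bot.camera(name): name is "scene" or "top" or "wrist"; returns the picture (420x560x3 uint8, blue, green, red); there is no depth.
- bot.camera_info(name): a dict with "mtx" (3x3 intrinsics, pixels), "extrinsics" (4x4, takes a point from camera to world coordinates). Camera axes: x right, y down, z forward; pixel columns grow to the right and rows downward; lengths in m; the calibration is good to about 2 mm. A picture is of the moment at which its call begins: read the wrist's pose just before it. camera_info takes no time and is no camera call; for the wrist camera it gives the pose at the moment of the call.
- bot.job_done(): hands the job in; it is judged then, once.
The state is a dict: "time": time; "q": joint angles; "qd": joint speeds; "joint_efforts": joint torques, N m; "ee_pos": TCP position; "tcp_rot": TCP orientation; "wrist_force": force on the tool from outside, world axes, zero at the start; "torque": the same for the moment, N m; "opening": finger opening in m; "grasp_force": force on a finger pad.
Only numpy, scipy, OpenCV 4.12 (cv2) and the standard library are available. Lean on these libraries where they do the work, as an engineer would, in place of code of your own. Each camera call takes 0.05 s, during which the arm holds its last target. There are 200 camera calls.

## Working session

There is one attempt and no reset: what is moved stays moved. The work goes in short steps, Python scripts to look and compute and a shell command to move; the robot and the scene stay as the last step left them, time stands still between calls to the robot, and variables do not carry over. Pictures are saved under pics/ and viewed, at most 10 in all, crops included, and the job is handed in when it is done.

```bash
ls; mkdir -p pics; python3 - <<'E'
from workcell import bot
import cv2,numpy as np
a=bot.camera("scene");b=bot.camera("top")
cv2.imwrite("pics/s0.png",a);cv2.imwrite("pics/t0.png",b)
for n in("scene","top","wrist"):
    i=bot.camera_info(n);print(n,np.round(i["mtx"],1).tolist(),np.round(i["extrinsics"],3).tolist())
print(bot.get_obs())
E
```

```text
drive.py
pics
workcell.py
scene [[495.9, 0.0, 277.6], [0.0, 495.9, 207.2], [0.0, 0.0, 1.0]] [[0.877, -0.276, 0.394, 0.189], [-0.481, -0.535, 0.695, -0.679], [0.019, -0.799, -0.601, 0.596], [0.0, 0.0, 0.0, 1.0]]
top [[493.2, 0.0, 277.9], [0.0, 493.2, 214.2], [0.0, 0.0, 1.0]] [[-0.009, -1.0, 0.022, 0.499], [-1.0, 0.009, 0.007, -0.116], [-0.008, -0.022, -1.0, 1.129], [0.0, 0.0, 0.0, 1.0]]
wrist [[304.4, 0.0, 281.8], [0.0, 304.4, 212.7], [0.0, 0.0, 1.0]] [[0.235, -0.937, -0.26, 0.195], [-0.972, -0.227, -0.063, -0.518], [0.0, 0.268, -0.964, 0.373], [0.0, 0.0, 0.0, 1.0]]
{'time': 0.1, 'q': array([-7.63780504e+01,  5.00855561e+00,  1.00401153e+01,  9.50995756e+01,
        2.06438838e-04,  8.99995746e+01]), 'qd': array([-0.03484333, -0.11541298,  0.13591336, -0.00270581,  0.07583294,
       -0.06506044]), 'joint_efforts': array([-4.16868743e-04, -5.21562016e+01,  4.65654910e+01,  1.60007388e-02,
        1.06675714e-05,  2.52537779e-05]), 'ee_pos': array([ 0.12949414, -0.53436486,  0.25565817]), 'tcp_rot': array([-1.79931984e+02, -2.06943739e-04,  1.36223748e+01]), 'wrist_force': array([ 0.54529236, -0.21730782,  0.32441533]), 'torque': array([-0.01701359,  0.00685755,  0.00273405]), 'grasp_force': 0.0, 'opening': 0.08561160871477438}
```
View pics/s0.png

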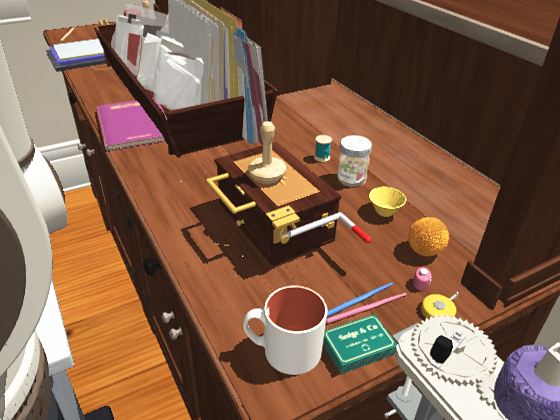

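View pics/t0.png

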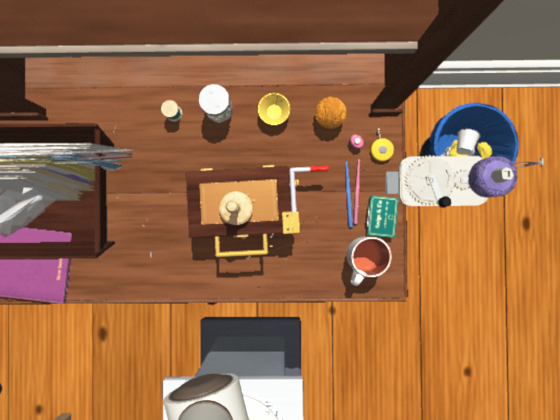

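The scene view shows the mushroom knob at about (267,130), the handle bar at about (213,185)-(238,212) and the red grip at about (360,232). In the top view the mushroom is at (233,207), the handle bar spans (217..267,252), the red grip is at (318,168) and the mug is at (370,258).

```bash
cat > h.py <<'E'
from workcell import bot
import cv2,numpy as np
from scipy.spatial.transform import Rotation as R
def ray(cam,uv,info=None):
    i=info or bot.camera_info(cam); E=np.array(i["extrinsics"]); d=E[:3,:3]@np.linalg.inv(i["mtx"])@[uv[0],uv[1],1]
    return E[:3,3],d/np.linalg.norm(d)
def plane(r,z): return r[0]+r[1]*(z-r[0][2])/r[1][2]
def tri(r1,r2):
    A=np.stack([r1[1],-r2[1]],1); s=np.linalg.lstsq(A,r2[0]-r1[0],rcond=None)[0]
    p,q=r1[0]+s[0]*r1[1],r2[0]+s[1]*r2[1]; return (p+q)/2,np.linalg.norm(p-q)
def mask(img,lo,hi,box):
    m=cv2.inRange(cv2.cvtColor(img,cv2.COLOR_BGR2HSV),np.array(lo),np.array(hi)); o=np.zeros_like(m)
    x0,y0,x1,y1=box; o[y0:y1,x0:x1]=m[y0:y1,x0:x1]; return o
def blob(m):
    n,l,s,c=cv2.connectedComponentsWithStats(m); k=1+np.argmax(s[1:,4]); return (l==k).astype(np.uint8)*255,s[k],c[k]
def ends(m):
    p=np.argwhere(m>0)[:,::-1].astype(float); c=p.mean(0); d=np.linalg.svd(p-c,full_matrices=False)[2][0]; t=(p-c)@d
    return c,c+d*t.min(),c+d*t.max()
def go(p,rot=None):
    "shift in tool axes to world point p (measured pose)"
    o=bot.get_obs(); T=R.from_euler("xyz",o["tcp_rot"],degrees=True); return T.inv().apply(np.array(p)-o["ee_pos"])
E
python3 - <<'E'
from h import *
s=cv2.imread("pics/s0.png");t=cv2.imread("pics/t0.png")
# red grip
rs=blob(mask(s,(0,190,120),(6,255,255),(340,210,380,250)));rt=blob(mask(t,(0,190,120),(6,255,255),(300,155,335,180)))
es,et=ends(rs[0]),ends(rt[0]);print("red",rs[1],rt[1],np.round(es,1).tolist(),np.round(et,1).tolist())
et=sorted(map(tuple,et));es=sorted(map(tuple,es))
for a,b in zip(es,et): print(np.round(tri(ray("scene",a),ray("top",b))[0],4),tri(ray("scene",a),ray("top",b))[1])
# brass
for n,img,box in(("scene",s,(200,165,262,220)),("top",t,(205,232,275,260))):
    m=blob(mask(img,(20,120,90),(34,255,255),box));print(n,m[1],m[2])
    cs=max(cv2.findContours(m[0],0,2)[0],key=cv2.contourArea); print(cv2.approxPolyDP(cs,2,True)[:,0].tolist())
# mushroom
for n,img,box in(("scene",s,(245,115,290,190)),("top",t,(212,185,258,230))):
    m=blob(mask(img,(12,40,150),(24,150,255),box));print(n,m[1],m[2])
    cs=max(cv2.findContours(m[0],0,2)[0],key=cv2.contourArea); print(cv2.fitEllipse(cs))
v=np.hstack([cv2.resize(s[110:260,195:385],None,fx=2.1,fy=2.1,interpolation=2),cv2.resize(t[155:265,180:335],None,fx=2.5,fy=2.5,interpolation=2)[:275]]) if 0 else None
a=cv2.resize(s[110:260,195:385],(760,600))[:, :]; b=cv2.resize(t[155:265,180:335],(775,550))
c=np.zeros((600,800,3),np.uint8); c[:300,:380]=cv2.resize(a,(380,300)); c[:275,390:390+388]=cv2.resize(b,(388,275)); cv2.imwrite("pics/c0.png",c)
E
```

```text
red [352 225  19  18 149] [311 166  18   6  73] [[361.0, 233.8], [352.6, 226.3], [369.5, 241.5]] [[318.8, 168.2], [310.9, 168.4], [328.0, 168.0]]
[ 0.6186 -0.179   0.0731] 0.0017955429755866109
[ 0.6208 -0.1971  0.0692] 0.0019044329902271322
[ 0.6219 -0.2178  0.0678] 0.0035432404048354295
scene [207 173  48  39 225] [225.32444444 194.09333333]
[[207, 179], [211, 184], [209, 185], [215, 188], [228, 207], [234, 211], [254, 205], [252, 202], [239, 209], [235, 208], [212, 180], [227, 173], [222, 177], [221, 175]]
top [216 235  51  22 237] [240.37130802 249.70042194]
[[265, 235], [263, 251], [218, 252], [219, 242], [216, 237], [216, 255], [266, 253]]
scene [251 139  39  51 479] [272.45929019 168.56784969]
((272.0153503417969, 167.78330993652344), (30.311983108520508, 44.33089828491211), 153.2714080810547)
top [ 212  185   46   40 1162] [236.28915663 201.18932874]
((235.85968017578125, 200.40061950683594), (41.045475006103516, 41.85110092163086), 145.9534454345703)
```

```bash
echo '[0.16,-0.128,-0.025,0,0.085,0.16,-0.128,-0.025,0,0.085,0.16,-0.128,-0.025,0,0.085,0.16,-0.128,-0.025,0,0.085,0.16,-0.128,-0.025,0,0.085]' | python3 drive.py
echo '[0.16,-0.128,-0.025,0,0.085,0.16,-0.128,-0.025,0,0.085,0.16,-0.128,-0.025,0,0.085,0.16,-0.128,-0.025,0,0.085,0.16,-0.128,-0.025,0,0.085]' | python3 drive.py
echo '[0.158,-0.128,-0.025,-35,0.085,0.158,-0.128,-0.025,-35,0.085,0.158,-0.128,-0.025,-35,0.085,0.158,-0.128,-0.025,-35,0.085,0.158,-0.128,-0.025,-35,0.085]' | python3 drive.py
echo '[0,0,0,-36,0.085,0,0,0,-36,0.085,0,0,0,-36,0.085,0,0,0,-36,0.085,0,0,0,-36,0.085]' | python3 drive.py
```

```text
time: 0.52
ee_pos: [0.2555, -0.3706, 0.2813]
tcp_rot: [-180.0, -0.0, 13.6]
wrist_force: [0.6, -0.6, 0.2]
opening: 0.0852
grasp_force: 0.0
time: 0.93
ee_pos: [0.381, -0.2083, 0.3065]
tcp_rot: [180.0, -0.0, 13.6]
wrist_force: [0.2, -1.4, 0.2]
opening: 0.0853
grasp_force: 0.0
time: 1.35
ee_pos: [0.5046, -0.0464, 0.3313]
tcp_rot: [-180.0, 0.0, 49.0]
wrist_force: [0.9, -0.7, -0.0]
opening: 0.0846
grasp_force: 0.0
time: 1.77
ee_pos: [0.5037, -0.0485, 0.3309]
tcp_rot: [-179.9, 0.0, 84.8]
wrist_force: [0.4, -0.6, -0.5]
opening: 0.0852
grasp_force: 0.0
```

```bash
python3 - <<'E'
from h import *
a=bot.camera("wrist");cv2.imwrite("pics/w1.png",a)
np.save("w1.npy",bot.camera_info("wrist"),allow_pickle=True)
E
```

```text
(no output)
```

View pics/w1.png

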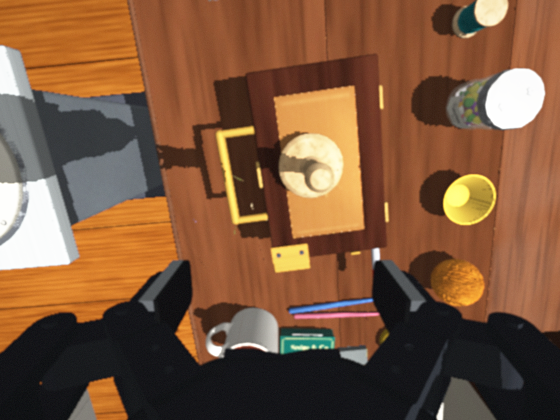

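The wrist view shows the knob at (318,178), the cap at (311,165), the handle bar from (222,130) to (234,222), and the lid's back edge from (378,56) to (385,246).

```bash
python3 - <<'E'
from h import *
w=cv2.imread("pics/w1.png");i=np.load("w1.npy",allow_pickle=True).item()
s=cv2.imread("pics/s0.png");t=cv2.imread("pics/t0.png")
# handle bar in each view: brass mask
def bar(img,box,thr=(20,120,90)): return mask(img,thr,(34,255,255),box)
ew=ends(bar(w,(216,140,242,212)));et=ends(bar(t,(225,246,258,260)))
lw=[ray("",p,i) for p in ew]
ew=(ew[0],*sorted(ew[1:],key=lambda p:p[1]));
print("w bar",np.round(ew,1).tolist(),"t bar",np.round(et,1).tolist())
P=[plane(ray("",p,i),.1) for p in ew];Q=[plane(ray("top",p),.1) for p in et]
for X in(P,Q):
    d=X[1]-X[2]; d*=np.sign(d[1]); print(np.round(X,4).tolist(),"yaw",np.degrees(np.arctan2(-d[0],d[1])))
# bar corners: full extents in wrist: brass bar+posts
m=blob(bar(w,(210,118,272,230)))[0]; c=cv2.approxPolyDP(max(cv2.findContours(m,0,2)[0],key=cv2.contourArea),3,True)[:,0];print(c.tolist())
# lid corners guess
for p in((248,72),(378,56),(385,247)): print(p,np.round(plane(ray("",p,i),.105),4))
# mushroom: knob and cap
g=cv2.cvtColor(w,cv2.COLOR_BGR2HSV)
for p in((318,178),(300,150),(350,120),(311,165)): print(g[p[1],p[0]])
hs=cv2.cvtColor(s,cv2.COLOR_BGR2HSV);ht=cv2.cvtColor(t,cv2.COLOR_BGR2HSV)
print("scene",[hs[y,268].tolist() for y in(118,122,126,130,140,150)],"top",[ht[y,235].tolist() for y in(195,203,207,212,190,220)],ht[200,210])
mw=blob(mask(w,(0,0,120),(23,140,255),(270,125,352,205)));print("w",mw[1],mw[2],cv2.minEnclosingCircle(max(cv2.findContours(mw[0],0,2)[0],key=cv2.contourArea)))
mt=blob(mask(t,(0,0,120),(24,140,255),(205,180,265,235)));print("t",mt[1],mt[2],cv2.minEnclosingCircle(max(cv2.findContours(mt[0],0,2)[0],key=cv2.contourArea)))
c=np.zeros((400,800,3),np.uint8)
c[:,:400]=cv2.resize(s[110:190,225:305],(400,400));c[:,400:]=cv2.resize(t[175:235,205:265],(400,400));cv2.imwrite("pics/c1.png",c)
E
```

```text
w bar [[227.7, 175.3], [220.9, 139.4], [234.6, 211.5]] t bar [[241.1, 252.8], [257.1, 252.0], [224.9, 253.7]]
[[0.4428, -0.0284, 0.1], [0.4405, 0.0121, 0.1], [0.4453, -0.0718, 0.1]] yaw 3.3273138297416285
[[0.4412, -0.0306, 0.1], [0.4427, -0.0639, 0.1], [0.4396, 0.0032, 0.1]] yaw 2.6534159690476726
[[252, 127], [217, 132], [235, 223], [266, 219], [265, 214], [238, 217], [224, 142], [226, 136], [252, 133]]
(248, 72) [0.4787 0.0774 0.105 ]
(378, 56) [0.6131 0.0815 0.105 ]
(385, 247) [ 0.6221 -0.1296  0.105 ]
[ 25  49 253]
[ 22  86 246]
[ 18 148 244]
[ 17 104 133]
scene [[7, 108, 40], [30, 41, 255], [21, 86, 239], [20, 89, 237], [17, 101, 144], [17, 98, 140]] top [[25, 51, 254], [21, 82, 243], [22, 82, 243], [17, 91, 112], [15, 146, 230], [17, 98, 128]] [ 15 153 219]
w [ 279  133   65   66 2168] [305.47416974 166.40774908] ((310.6899719238281, 165.18601989746094), 33.59059143066406)
t [219 191  36  34 866] [235.65935335 207.80831409] ((237.0, 207.0), 18.788393020629883)
```

View pics/c1.png

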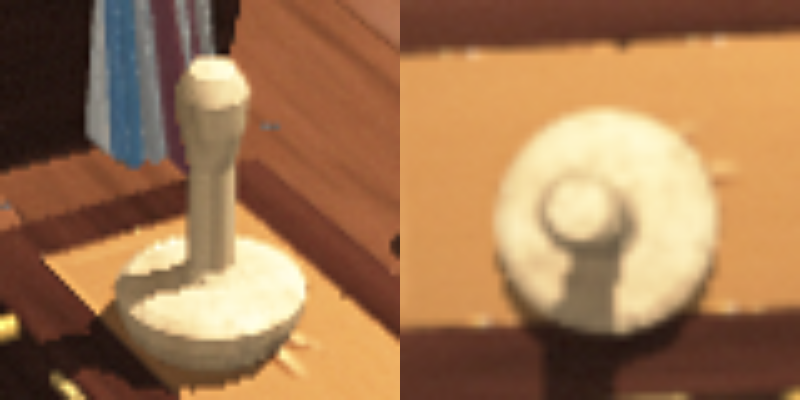

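The crops show the knob centre at scene (267.4,129) and top (232.7,206.8). The cap centre is at top (236.5,207.7).

```bash
python3 - <<'E'
from h import *
i=np.load("w1.npy",allow_pickle=True).item()
rs,rt,rw=ray("scene",(267.4,128)),ray("top",(232.7,206.8)),ray("",(319,178),i)
print("knob s-t",tri(rs,rt),"s-w",tri(rs,rw),"t-w",tri(rt,rw))
print("cap",plane(ray("top",(236.5,207.7)),.13),plane(ray("",(310.7,165.2),i),.13))
# handle mid corner triangulation scene/wrist: left bend & right bend
print("hL",tri(ray("scene",(211,181)),ray("",(219.5,133),i)),"hR",tri(ray("scene",(236,210.5)),ray("",(235.5,220.5),i)))
print(tri(ray("scene",(211,181)),ray("top",(217,254.5))),tri(ray("scene",(236,210.5)),ray("top",(265.5,252.5))))
for y in(2,3,4):
    c,s_=np.cos(np.radians(y)),np.sin(np.radians(y)); M=np.array([[c,-s_],[s_,c]])
    print(y,"origin from handle",np.array([.442,-.0295])+M@[.105,0],"from grip",np.array([.6205,-.197])-M@[.067,-.172])
E
```

```text
knob s-t (array([ 0.53478348, -0.0247804 ,  0.20409395]), np.float64(0.0030531806082013152)) s-w (array([ 0.53672449, -0.02294883,  0.20258373]), np.float64(0.0013663371298099358)) t-w (array([ 0.53493416, -0.02334168,  0.20063727]), np.float64(0.002817567010833507))
cap [ 0.53433218 -0.02440971  0.13      ] [ 0.53601649 -0.02085506  0.13      ]
hL (array([0.4428299 , 0.0176982 , 0.10103766]), np.float64(0.006170938093223371)) hR (array([ 0.44668606, -0.08319035,  0.10161482]), np.float64(0.002871317481115511))
(array([0.44185657, 0.01783947, 0.10101516]), np.float64(0.00802369270076447)) (array([ 0.44463536, -0.08307642,  0.10240775]), np.float64(0.006741394241186028))
2 origin from handle [ 0.54693604 -0.02583555] from grip [ 0.5475381  -0.02744304]
3 origin from handle [ 0.5468561  -0.02400472] from grip [ 0.54459004 -0.02874223]
4 origin from handle [ 0.54674423 -0.02217557] from grip [ 0.5416651  -0.03009267]
```

```bash
echo '[0.028,0.029,0.04,-8,0.06,0.028,0.029,0.06,-8,0.06,0.028,0.029,0.1,-8,0.06,0.028,0.029,0.131,-8,0.06,0.028,0.029,0.131,-8,0.06]' | python3 drive.py 25
echo '[0,0,0,0,0.015,0,0,0,0,0.015,0,0,0,0,0.015,0,0,0,0,0.015,0,0,0,0,0.015]' | python3 drive.py
```

```text
time: 2.23
ee_pos: [0.5325, -0.0234, 0.1931]
tcp_rot: [-179.4, -0.1, 92.3]
wrist_force: [-0.6, -0.3, 0.6]
opening: 0.0601
grasp_force: 0.0
time: 2.65
ee_pos: [0.5363, -0.0238, 0.2032]
tcp_rot: [179.7, 0.0, 92.4]
wrist_force: [-0.4, 0.5, 7.3]
opening: 0.0221
grasp_force: 24.3
```

```bash
echo '[0,0,-0.02,0,0.015,0,0,-0.05,0,0.015,0,0,-0.06,0,0.015,0,0,-0.06,0,0.015,0,0,-0.06,0,0.015]' | python3 drive.py
echo '[0.034,-0.019,0,0,0.015,0.068,-0.038,0,0,0.015,0.101,-0.058,0,0,0.015,0.135,-0.077,0,0,0.015,0.169,-0.097,0,0,0.015]' | python3 drive.py
echo '[0.02,-0.011,0,0,0.015,0.02,-0.011,0.03,0,0.015,0.02,-0.011,0.07,0,0.015,0.02,-0.011,0.105,0,0.015,0.02,-0.011,0.13,0,0.015]' | python3 drive.py
echo '[0,0,0,0,0.015,0,0,0,0,0.015,0,0,0,0,0.015]' | python3 drive.py
python3 - <<'E'
from h import *
cv2.imwrite("pics/t2.png",bot.camera("top"));cv2.imwrite("pics/s2.png",bot.camera("scene"))
print(bot.get_obs()["ee_pos"],bot.get_obs()["wrist_force"])
E
```

```text
time: 3.07
ee_pos: [0.5357, -0.0237, 0.2608]
tcp_rot: [179.9, 0.0, 92.4]
wrist_force: [-0.9, -0.3, -2.0]
opening: 0.0223
grasp_force: 24.6
time: 3.48
ee_pos: [0.4297, 0.142, 0.2586]
tcp_rot: [-179.9, 0.0, 92.4]
wrist_force: [1.0, 0.8, -0.6]
opening: 0.0224
grasp_force: 24.7
time: 3.9
ee_pos: [0.4175, 0.1602, 0.1257]
tcp_rot: [-179.8, 0.1, 92.5]
wrist_force: [0.4, 0.4, -1.4]
opening: 0.0226
grasp_force: 24.7
time: 4.15
ee_pos: [0.4197, 0.1606, 0.1314]
tcp_rot: [179.9, -0.0, 92.4]
wrist_force: [-0.3, 0.8, -1.2]
opening: 0.0226
grasp_force: 24.8
[0.4202011  0.16083054 0.13217261] [ 0.63233582  0.44886599 -0.80832013]
```

```bash
echo '[0,0,0.01,0,0.015,0,0,0.02,0,0.015,0,0,0.027,0,0.015,0,0,0.03,0,0.015,0,0,0.03,0,0.015]' | python3 drive.py
echo '[0,0,0.001,0,0.015,0,0,0.002,0,0.015,0,0,0.002,0,0.015]' | python3 drive.py
echo '[0,0,0.001,0,0.015,0,0,0.002,0,0.015,0,0,0.002,0,0.015]' | python3 drive.py
```

```text
time: 4.67
ee_pos: [0.4188, 0.1604, 0.0994]
tcp_rot: [-179.9, 0.0, 92.4]
wrist_force: [-0.4, -0.2, -0.1]
opening: 0.0224
grasp_force: 24.8
time: 4.92
ee_pos: [0.4195, 0.1607, 0.0987]
tcp_rot: [180.0, -0.0, 92.4]
wrist_force: [-0.3, -0.2, 0.3]
opening: 0.0226
grasp_force: 24.9
time: 5.17
ee_pos: [0.4202, 0.161, 0.0985]
tcp_rot: [179.8, -0.1, 92.4]
wrist_force: [-3.5, -1.7, 15.7]
opening: 0.0227
grasp_force: 25.8
```

```bash
echo '[0,0,-0.0015,0,0.015,0,0,-0.0015,0,0.03,0,0,-0.0015,0,0.05,0,0,-0.0015,0,0.05,0,0,-0.0015,0,0.05]' | python3 drive.py
echo '[0,0,-0.02,0,0.05,0,0,-0.06,0,0.05,0,0,-0.1,0,0.05,0,0,-0.14,0,0.05,0,0,-0.14,0,0.05]' | python3 drive.py
python3 - <<'E'
from h import *
s,t=bot.camera("scene"),bot.camera("top");w=bot.camera("wrist")
c=np.zeros((420,800,3),np.uint8);c[:,:400]=s[:,60:460];c[:,400:]=t[:,60:460];cv2.imwrite("pics/c3.png",c)
o=bot.get_obs();print(o["ee_pos"],o["tcp_rot"],"to above handle",go([.4435,-.032,.17]))
E
```

```text
time: 5.58
ee_pos: [0.4192, 0.1605, 0.0975]
tcp_rot: [-180.0, 0.0, 92.4]
wrist_force: [0.1, -0.3, 0.0]
opening: 0.0502
grasp_force: 0.0
time: 6.0
ee_pos: [0.4209, 0.1612, 0.2452]
tcp_rot: [179.5, -0.2, 92.4]
wrist_force: [1.6, 0.7, 0.9]
opening: 0.0498
grasp_force: 0.0
[0.41946915 0.16061392 0.23761918] [ 1.79986375e+02 -3.66495207e-03  9.24312786e+01] to above handle [-0.19346428  0.01582225  0.06761057]
```

View pics/c3.png

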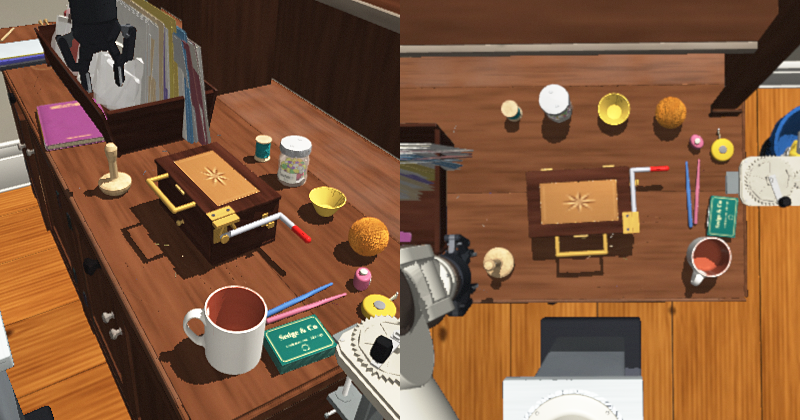

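The mushroom stands upright on the worktop, at about (498,263) in the right half. Next I go to the handle.

```bash
echo '[-0.039,0.003,0,0,0.035,-0.077,0.006,0,0,0.035,-0.116,0.009,0,0,0.035,-0.155,0.012,0,0,0.035,-0.1935,0.0155,0,0,0.035]' | python3 drive.py
echo '[0,0,0.03,0,0.035,0,0,0.05,0,0.035,0,0,0.06,0,0.035,0,0,0.06,0,0.035]' | python3 drive.py
python3 - <<'E'
from h import *
w=bot.camera("wrist");i=bot.camera_info("wrist");cv2.imwrite("pics/w4.png",w)
m=mask(w,(18,100,80),(36,255,255),(150,0,420,400))
o=bot.get_obs();print(o["ee_pos"])
n,l,s,c=cv2.connectedComponentsWithStats(m)
for k in range(1,n):
    if s[k,4]>60: print(s[k],c[k],plane(ray("",c[k],i),.1))
# where grasp axis projects
E=np.linalg.inv(np.array(i["extrinsics"]));p=E[:3,:3]@[*o["ee_pos"][:2],.1]+E[:3,3];print((i["mtx"]@p)[:2]/p[2])
E
```

```text
time: 6.57
ee_pos: [0.4421, -0.0338, 0.2361]
tcp_rot: [-179.9, -0.0, 92.5]
wrist_force: [0.4, 0.6, 0.9]
opening: 0.0349
grasp_force: 0.0
time: 6.9
ee_pos: [0.4414, -0.0321, 0.1744]
tcp_rot: [-179.7, -0.0, 92.4]
wrist_force: [-0.4, -0.3, -0.4]
opening: 0.035
grasp_force: 0.0
[ 0.44205223 -0.03184913  0.1763288 ]
[ 379  106   41  195 5942] [403.10602491 208.4508583 ] [ 0.52095307 -0.01176483  0.1       ]
[ 267  149   81  159 2929] [294.61078867 219.98156367] [ 0.45005793 -0.0227961   0.1       ]
[150 196  16  26 406] [157.31527094 208.64778325] [ 0.35909552 -0.01893862  0.1       ]
[316 200  15  12 137] [322.35036496 205.53284672] [ 0.46772907 -0.01209527  0.1       ]
[335 210  10  46 159] [338.5408805  232.27044025] [ 0.48006493 -0.03014051  0.1       ]
[150 224  17   6  61] [158.6557377  225.44262295] [ 0.35921176 -0.03059035  0.1       ]
[150 248  19   7 107] [159.3271028  251.24299065] [ 0.35844371 -0.04925509  0.1       ]
[150 265  21  28 492] [159.49390244 278.24593496] [ 0.35722051 -0.06981155  0.1       ]
[384 363  12  21 156] [388.98717949 373.08974359] [ 0.52970767 -0.14331229  0.1       ]
[150 376  25  23 238] [161.40336134 385.76890756] [ 0.35261788 -0.16360699  0.1       ]
[282.01993467 232.33179638]
```

View pics/w4.png

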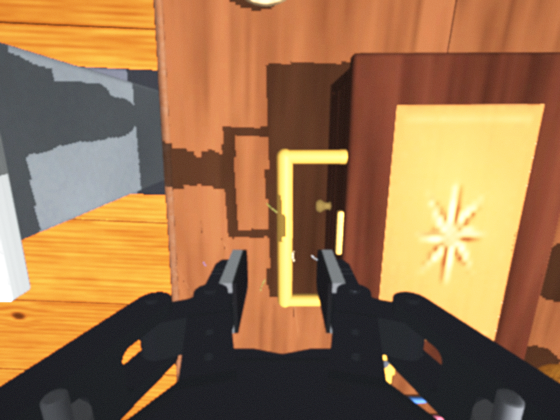

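The bar runs between the fingers from (284,152) to (287,302), about 2 mm to the +x side of the grasp axis.

```bash
echo '[0,0.002,0.03,-1,0.035,0,0.002,0.055,-1,0.035,0,0.002,0.067,-1,0.035,0,0.002,0.07,-1,0.035,0,0.002,0.07,-1,0.035]' | python3 drive.py
echo '[0,0,0,0,0.002,0,0,0,0,0.002,0,0,0,0,0.002,0,0,0,0,0.002,0,0,0,0,0.002]' | python3 drive.py 30
```

```text
time: 7.37
ee_pos: [0.445, -0.0317, 0.1082]
tcp_rot: [-180.0, -0.0, 93.5]
wrist_force: [-0.5, 0.7, 0.2]
opening: 0.0349
grasp_force: 0.0
time: 7.78
ee_pos: [0.4428, -0.0321, 0.1093]
tcp_rot: [-179.8, 0.0, 93.4]
wrist_force: [-17.7, -0.3, 11.0]
opening: 0.0088
grasp_force: 30.2
```

```bash
echo '[0,0,-0.019,0,0.002,0,0.003,-0.0365,0,0.002,0,0.0078,-0.0537,0,0.002,0,0.0144,-0.0703,0,0.002,0,0.0226,-0.0862,0,0.002]' | python3 drive.py
echo '[0,0,0,0,0.002]' | python3 drive.py
```

```text
time: 8.2
ee_pos: [0.4662, -0.031, 0.196]
tcp_rot: [-179.9, 0.0, 93.4]
wrist_force: [-5.5, -2.3, 1.2]
opening: 0.0087
grasp_force: 29.4
time: 8.28
ee_pos: [0.4676, -0.0309, 0.1982]
tcp_rot: [179.9, 0.1, 93.4]
wrist_force: [-14.8, -0.9, 7.8]
opening: 0.0085
grasp_force: 30.3
```

```bash
echo '[0,0.0084,-0.0158,0,0.002,0,0.0196,-0.0297,0,0.002,0,0.0321,-0.0425,0,0.002,0,0.0458,-0.054,0,0.002,0,0.0606,-0.064,0,0.002]' | python3 drive.py
echo '[0,0,0,0,0.002]' | python3 drive.py
```

```text
time: 8.7
ee_pos: [0.5278, -0.0279, 0.2612]
tcp_rot: [179.9, 0.1, 93.4]
wrist_force: [-2.6, -6.7, 0.5]
opening: 0.0085
grasp_force: 29.5
time: 8.78
ee_pos: [0.5295, -0.0279, 0.262]
tcp_rot: [179.8, 0.1, 93.4]
wrist_force: [-7.1, -5.0, 14.3]
opening: 0.0086
grasp_force: 30.8
```

```bash
echo '[-0.001,0.0153,-0.0095,0,0.002,-0.001,0.0318,-0.0165,0,0.002,-0.002,0.0489,-0.0217,0,0.002,-0.002,0.0664,-0.0252,0,0.002,-0.003,0.08,-0.0266,0,0.002]' | python3 drive.py
echo '[0,0.005,-0.0003,0,0.002,0,0.009,-0.0003,0,0.002,0,0.011,-0.0003,0,0.002,0,0.011,-0.0003,0,0.002]' | python3 drive.py
```

```text
time: 9.2
ee_pos: [0.6091, -0.0246, 0.2864]
tcp_rot: [179.9, -0.1, 93.4]
wrist_force: [-1.6, 5.5, -4.9]
opening: 0.0084
grasp_force: 30.6
time: 9.53
ee_pos: [0.6192, -0.024, 0.2865]
tcp_rot: [179.9, -0.0, 93.5]
wrist_force: [-1.7, 3.6, 4.1]
opening: 0.0086
grasp_force: 31.6
```

```bash
echo '[0,0.0015,0,0,0.002,0,0.002,0,0,0.002,0,0.002,0,0,0.002]' | python3 drive.py
echo '[0,0,0,0,0.02,0,0,0,0,0.035,0,0,0,0,0.04,0,0,0,0,0.04]' | python3 drive.py
echo '[0,0,-0.02,0,0.04,0,0,-0.05,0,0.04,0,0,-0.06,0,0.04,0,0,-0.06,0,0.04]' | python3 drive.py
python3 - <<'E'
from h import *
s,t=bot.camera("scene"),bot.camera("top")
c=np.zeros((420,800,3),np.uint8);c[:,:400]=s[:,120:520];c[:,400:]=t[:,100:500];cv2.imwrite("pics/c5.png",c);cv2.imwrite("pics/s5.png",s);cv2.imwrite("pics/t5.png",t)
E
```

```text
time: 9.78
ee_pos: [0.6196, -0.024, 0.2865]
tcp_rot: [-179.9, -0.0, 93.4]
wrist_force: [-9.2, 4.2, 6.8]
opening: 0.0086
grasp_force: 31.9
time: 10.12
ee_pos: [0.6212, -0.0246, 0.2849]
tcp_rot: [180.0, 0.0, 93.4]
wrist_force: [0.2, 0.4, -0.2]
opening: 0.04
grasp_force: 0.0
time: 10.45
ee_pos: [0.6215, -0.0246, 0.3479]
tcp_rot: [179.7, 0.0, 93.4]
wrist_force: [0.1, -0.1, 0.8]
opening: 0.0399
grasp_force: 0.0
```

View pics/c5.png

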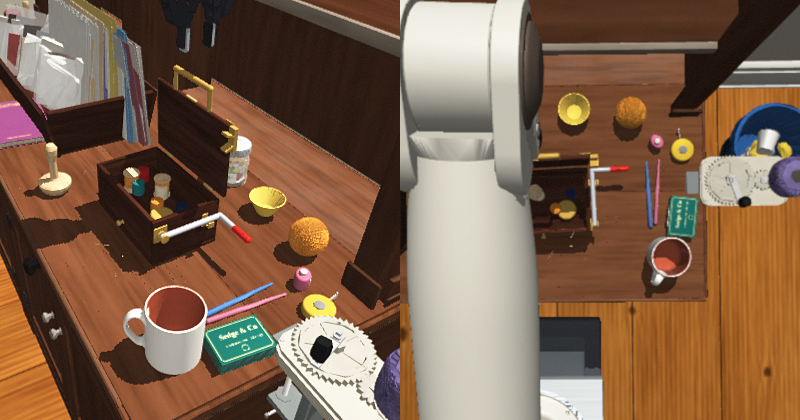

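The lid stands open and stays by itself. In the left half the red grip is at about (240,233) and the rod is still in its clip. Next is the rod; I turn the gripper half around so the wrist camera faces away from the lid.

```bash
echo '[-0.035,-0.002,0,0,0.04,-0.07,-0.004,0,7,0.04,-0.105,-0.006,0,14,0.04,-0.14,-0.0075,0,21,0.04,-0.175,-0.0094,0,28,0.04]' | python3 drive.py
echo '[0,0,0,7,0.04,0,0,0,14,0.04,0,0,0,21,0.04,0,0,0,28,0.04,0,0,0,35,0.04]' | python3 drive.py
echo '[0,0,0,7,0.04,0,0,0,14,0.04,0,0,0,21,0.04,0,0,0,28,0.04,0,0,0,35,0.04]' | python3 drive.py
echo '[0,0,0,7,0.04,0,0,0,14,0.04,0,0,0,21,0.04,0,0,0,28,0.04,0,0,0,35,0.04]' | python3 drive.py
echo '[0,0,0,7,0.04,0,0,0,14,0.04,0,0,0,21,0.04,0,0,0,28,0.04,0,0,0,35,0.04]' | python3 drive.py
echo '[0,0,0.04,7,0.04,0,0,0.08,12,0.04,0,0,0.12,12,0.04,0,0,0.15,12,0.04,0,0,0.16,12,0.04]' | python3 drive.py
python3 - <<'E'
from h import *
w=bot.camera("wrist");i=bot.camera_info("wrist");cv2.imwrite("pics/w6.png",w);np.save("w6.npy",i,allow_pickle=True)
t=cv2.imread("pics/t5.png")
o=bot.get_obs();print(o["ee_pos"],o["tcp_rot"])
m=blob(cv2.inRange(cv2.cvtColor(w,cv2.COLOR_BGR2HSV),(0,190,120),(5,255,255)));e=ends(m[0]);print(m[1],np.round(e,1).tolist())
for p in e: print(plane(ray("",p,i),.068))
print(tri(ray("",e[0],i),ray("top",(318.8,168.2))),tri(ray("",e[0],i),ray("scene",(361,233.8))))
E
```

```text
time: 10.97
ee_pos: [0.6218, -0.2012, 0.3432]
tcp_rot: [-179.9, 0.0, 65.1]
wrist_force: [0.4, 0.5, 0.3]
opening: 0.04
grasp_force: 0.0
time: 11.38
ee_pos: [0.6221, -0.1999, 0.343]
tcp_rot: [-179.9, 0.1, 30.1]
wrist_force: [-0.3, -0.6, 0.3]
opening: 0.0405
grasp_force: 0.0
time: 11.8
ee_pos: [0.6221, -0.1997, 0.3431]
tcp_rot: [-180.0, 0.1, -4.9]
wrist_force: [-0.1, 1.0, -1.2]
opening: 0.0404
grasp_force: 0.0
time: 12.22
ee_pos: [0.595, -0.2587, 0.343]
tcp_rot: [-176.1, 0.4, -25.0]
wrist_force: [0.7, -0.3, 0.1]
opening: 0.0402
grasp_force: 0.0
time: 12.63
ee_pos: [0.5464, -0.3301, 0.343]
tcp_rot: [-170.4, 2.7, -35.0]
wrist_force: [-0.2, -0.1, -0.2]
opening: 0.0402
grasp_force: 0.0
time: 13.05
ee_pos: [0.4864, -0.3824, 0.2095]
tcp_rot: [-169.2, 4.8, -42.6]
wrist_force: [-0.0, 0.3, 0.3]
opening: 0.0401
grasp_force: 0.0
[ 0.48597773 -0.38181032  0.20689258] [-169.16906725    4.96380307  -42.63202191]
[ 76 196  25  31 358] [[88.7, 210.4], [99.0, 196.0], [78.9, 224.2]]
[ 0.62101092 -0.19915324  0.068     ]
[ 0.62187319 -0.22176457  0.068     ]
[ 0.62014452 -0.17643329  0.068     ]
(array([ 0.62103749, -0.19707986,  0.06602058]), np.float64(0.0014119916004983238)) (array([ 0.62104748, -0.19876848,  0.06907826]), np.float64(0.0020986918515261844))
```

View pics/w6.png

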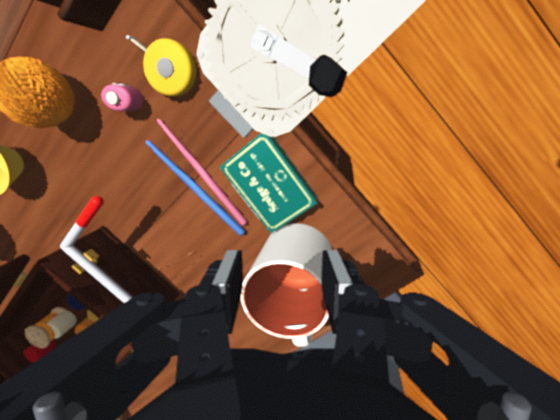

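```bash
echo '[0,0,-0.04,0,0.04,0,0,-0.08,0,0.04,0,0,-0.08,0,0.04]' | python3 drive.py
python3 - <<'E'
from h import *
o=bot.get_obs();print(np.round(o["q"],1),o["ee_pos"],o["tcp_rot"])
E
```

```text
time: 13.35
ee_pos: [0.483, -0.3982, 0.2993]
tcp_rot: [-169.1, 4.0, -42.5]
wrist_force: [-0.3, -0.2, 1.9]
opening: 0.0401
grasp_force: 0.0
[-44.   21.7  34.2 106.8  10.8 178.5] [ 0.48303742 -0.39824925  0.29933706] [-169.12142775    4.02443777  -42.52111316]
```

```bash
echo '[0,0,0,-7,0.04,0,0,0,-14,0.04,0,0,0,-21,0.04,0,0,0,-28,0.04,0,0,0,-35,0.04]' | python3 drive.py
echo '[0,0,0,-7,0.04,0,0,0,-14,0.04,0,0,0,-21,0.04,0,0,0,-28,0.04,0,0,0,-35,0.04]' | python3 drive.py
python3 - <<'E'
from h import *
o=bot.get_obs();print(np.round(o["q"],1),o["ee_pos"],o["tcp_rot"])
E
```

```text
time: 13.77
ee_pos: [0.4831, -0.3969, 0.2916]
tcp_rot: [-168.5, -2.5, -7.8]
wrist_force: [0.2, -0.1, -0.9]
opening: 0.0402
grasp_force: 0.0
time: 14.18
ee_pos: [0.4832, -0.3969, 0.2915]
tcp_rot: [-172.0, -8.7, 26.8]
wrist_force: [-0.4, -0.4, -0.1]
opening: 0.04
grasp_force: 0.0
[-43.9  21.8  33.4 106.4  10.8 108.2] [ 0.48316428 -0.39690179  0.29153658] [-171.96200746   -8.65697099   26.84162228]
```

```bash
cat >> h.py <<'E'
CY=np.radians(3.0); ex=np.array([np.cos(CY),np.sin(CY),0]); ey=np.array([-np.sin(CY),np.cos(CY),0])
def turn(flip=True):
    "tool-z turn (deg) so tool y runs along the chest's x (flip: tool x toward chest -y)"
    T=R.from_euler("xyz",bot.get_obs()["tcp_rot"],degrees=True)
    best=min(np.arange(-360,360,.25),key=lambda a:(abs(a)>300)*9+np.linalg.norm((T*R.from_euler("z",a,degrees=True)).apply([0,1,0])-(-1 if flip else 1)*ex)+1e-4*abs(a)*0)
    return best,(T*R.from_euler("z",best,degrees=True)).as_matrix().round(3).tolist()
E
python3 - <<'E'
from h import *
print(turn(),turn(False))
E
```

```text
(np.float64(-245.0), [[0.049, -0.996, 0.07], [-0.981, -0.035, 0.192], [-0.189, -0.078, -0.979]]) (np.float64(-65.0), [[-0.049, 0.996, 0.07], [0.981, 0.035, 0.192], [0.189, 0.078, -0.979]])
```

```bash
for k in 1; do :; done
echo '[0,0,0,-7,0.04,0,0,0,-14,0.04,0,0,0,-21,0.04,0,0,0,-28,0.04,0,0,0,-35,0.04]' | python3 drive.py | tail -0
echo '[0,0,0,-7,0.04,0,0,0,-14,0.04,0,0,0,-21,0.04,0,0,0,-28,0.04,0,0,0,-35,0.04]' | python3 drive.py| tail -0
echo '[0,0,0,-7,0.04,0,0,0,-14,0.04,0,0,0,-21,0.04,0,0,0,-28,0.04,0,0,0,-35,0.04]' | python3 drive.py| tail -0
echo '[0,0,0,-7,0.04,0,0,0,-14,0.04,0,0,0,-21,0.04,0,0,0,-28,0.04,0,0,0,-35,0.04]' | python3 drive.py| tail -0
echo '[0,0,0,-7,0.04,0,0,0,-14,0.04,0,0,0,-21,0.04,0,0,0,-28,0.04,0,0,0,-35,0.04]' | python3 drive.py| tail -0
echo '[0,0,0,-7,0.04,0,0,0,-14,0.04,0,0,0,-21,0.04,0,0,0,-28,0.04,0,0,0,-35,0.04]' | python3 drive.py| tail -0
echo '[0,0,0,-7,0.04,0,0,0,-14,0.04,0,0,0,-21,0.04,0,0,0,-28,0.04,0,0,0,-35,0.04]' | python3 drive.py
python3 - <<'E'
from h import *
o=bot.get_obs();print(np.round(o["q"],1),o["ee_pos"],o["tcp_rot"])
T=R.from_euler("xyz",o["tcp_rot"],degrees=True);z=T.apply([0,0,1]);print(z,turn())
g=np.array([.621,-.200,.0685]);print("above",go(g-z*.006-z*.11),"at",go(g-z*.006))
E
```

```text
time: 17.1
ee_pos: [0.4831, -0.3969, 0.2915]
tcp_rot: [-175.4, 10.9, -87.1]
wrist_force: [-0.1, 0.2, 0.3]
opening: 0.0398
grasp_force: 0.0
[ -43.9   21.8   33.4  106.4   10.8 -136.8] [ 0.4831432  -0.3969175   0.29152477] [-175.44459718   10.8903065   -87.11965427]
[ 0.06985893  0.19208559 -0.97888858] (np.float64(0.0), [[0.049, -0.996, 0.07], [-0.981, -0.035, 0.192], [-0.189, -0.078, -0.979]])
above [-0.14418834 -0.12687018  0.14977195] at [-0.14418834 -0.12687018  0.25977195]Exception ignored on flushing sys.stdout:
BrokenPipeError: [Errno 32] Broken pipe
Exception ignored on flushing sys.stdout:
BrokenPipeError: [Errno 32] Broken pipe
Exception ignored on flushing sys.stdout:
BrokenPipeError: [Errno 32] Broken pipe
Exception ignored on flushing sys.stdout:
BrokenPipeError: [Errno 32] Broken pipe
Exception ignored on flushing sys.stdout:
BrokenPipeError: [Errno 32] Broken pipe
Exception ignored on flushing sys.stdout:
BrokenPipeError: [Errno 32] Broken pipe
```

```bash
echo '[-0.029,-0.0255,0,0,0.04,-0.058,-0.051,0,0,0.04,-0.0865,-0.076,0,0,0.04,-0.115,-0.1015,0,0,0.04,-0.144,-0.127,0.01,0,0.04]' | python3 drive.py
echo '[0,0,0.035,0,0.04,0,0,0.07,0,0.04,0,0,0.105,0,0.04,0,0,0.14,0,0.04,0,0,0.14,0,0.04]' | python3 drive.py
echo '[0,0,0,0,0.04,0,0,0,0,0.04]' | python3 drive.py
python3 - <<'E'
from h import *
w=bot.camera("wrist");i=bot.camera_info("wrist");cv2.imwrite("pics/w7.png",w)
o=bot.get_obs();print(o["ee_pos"],o["tcp_rot"])
m=blob(cv2.inRange(cv2.cvtColor(w,cv2.COLOR_BGR2HSV),(0,190,120),(5,255,255)));e=ends(m[0]);print(m[1],np.round(e,1).tolist())
for p in e: print(plane(ray("",p,i),.068))
print(tri(ray("",e[0],i),ray("top",(318.8,168.2))),tri(ray("",e[0],i),ray("scene",(361,233.8))))
z=R.from_euler("xyz",o["tcp_rot"],degrees=True).apply([0,0,1])
print(go(np.array([.621,-.200,.0685])-z*.006))
E
```

```text
time: 17.52
ee_pos: [0.6051, -0.2489, 0.3208]
tcp_rot: [-175.4, 10.8, -87.5]
wrist_force: [-0.6, 0.3, -0.1]
opening: 0.0397
grasp_force: 0.0
time: 17.93
ee_pos: [0.6114, -0.2208, 0.1734]
tcp_rot: [-176.1, 11.2, -87.5]
wrist_force: [-0.3, 0.4, -1.8]
opening: 0.0399
grasp_force: 0.0
time: 18.1
ee_pos: [0.6145, -0.224, 0.1847]
tcp_rot: [-175.4, 10.8, -87.5]
wrist_force: [-0.0, -0.3, 1.1]
opening: 0.0402
grasp_force: 0.0
[ 0.61482439 -0.22434622  0.18547883] [-175.26854431   10.77258567  -87.4642854 ]
[276 195  15  48 627] [[283.4, 219.4], [283.1, 195.0], [283.7, 242.1]]
[ 0.62237664 -0.19765364  0.068     ]
[ 0.62329002 -0.21920891  0.068     ]
[ 0.62146    -0.17602153  0.068     ]
(array([ 0.62141708, -0.19681589,  0.06609774]), np.float64(0.002154320527643324)) (array([ 0.62215687, -0.19757662,  0.06872848]), np.float64(0.0008938251699865476))
[-0.00176067  0.00262781  0.11360317]
```

View pics/w7.png

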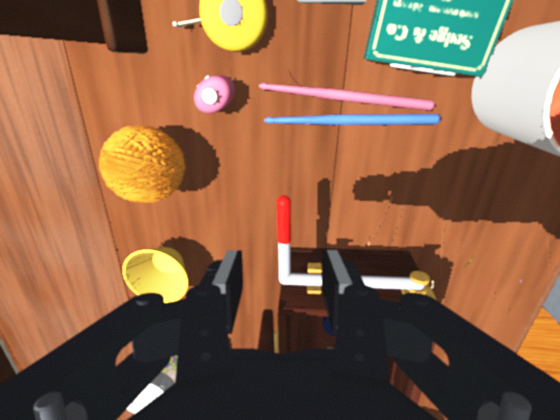

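The wrist view shows the sleeve at (283,195)-(284,242), centred between the fingers. I descend and close.

```bash
echo '[-0.002,0.0015,0.035,0,0.04,-0.002,0.0015,0.07,0,0.04,-0.002,0.0015,0.1,0,0.04,-0.002,0.0015,0.113,0,0.035,-0.002,0.0015,0.113,0,0.035]' | python3 drive.py
echo '[0,0,0,0,0.002,0,0,0,0,0.002,0,0,0,0,0.002,0,0,0,0,0.002,0,0,0,0,0.002]' | python3 drive.py 35
python3 - <<'E'
from h import *
o=bot.get_obs();p=o["ee_pos"];T=R.from_euler("xyz",o["tcp_rot"],degrees=True);M=T.as_matrix();print(p,M[:,2])
b=0
for a in np.append(np.arange(.1,1.3,.1),[1.25,1.27,1.29]):
    d=.117*((np.cos(a)-1)*ex+np.array([0,0,np.sin(a)])); print(round(a,2),(T.inv().apply(d)).round(4))
E
```

```text
time: 18.57
ee_pos: [0.62, -0.1999, 0.0707]
tcp_rot: [-175.6, 10.9, -87.5]
wrist_force: [0.1, 0.1, 0.6]
opening: 0.0348
grasp_force: 0.0
time: 18.98
ee_pos: [0.6213, -0.201, 0.0747]
tcp_rot: [-175.3, 10.8, -87.5]
wrist_force: [-2.4, -1.4, 7.6]
opening: 0.0086
grasp_force: 34.4
[ 0.62126233 -0.20103756  0.0747472 ] [ 0.07403928  0.18962088 -0.97906185]
0.1 [-0.0022 -0.0004 -0.0115]
0.2 [-0.0043  0.0004 -0.023 ]
0.3 [-0.0064  0.0024 -0.0343]
0.4 [-0.0084  0.0055 -0.0454]
0.5 [-0.0104  0.0097 -0.0561]
0.6 [-0.0122  0.015  -0.0664]
0.7 [-0.0139  0.0213 -0.0761]
0.8 [-0.0154  0.0286 -0.0851]
0.9 [-0.0168  0.0367 -0.0934]
1.0 [-0.0179  0.0456 -0.1009]
1.1 [-0.019   0.0553 -0.1074]
1.2 [-0.0198  0.0655 -0.113 ]
1.25 [-0.0201  0.0708 -0.1154]
1.27 [-0.0202  0.073  -0.1163]
1.29 [-0.0203  0.0752 -0.1172]
```

```bash
echo '[-0.0022,-0.0004,-0.0115,0,0.002,-0.0043,0.0004,-0.023,0,0.002,-0.0064,0.0024,-0.0343,0,0.002,-0.0084,0.0055,-0.0454,0,0.002,-0.0104,0.0097,-0.0561,0,0.002]' | python3 drive.py
echo '[-0.0018,0.0053,-0.0103,0,0.002,-0.0035,0.0116,-0.02,0,0.002,-0.005,0.0189,-0.029,0,0.002,-0.0064,0.027,-0.0373,0,0.002,-0.0075,0.0359,-0.0448,0,0.002]' | python3 drive.py
echo '[0,0,0,0,0.002]' | python3 drive.py
```

```text
time: 19.4
ee_pos: [0.6079, -0.2017, 0.1308]
tcp_rot: [-175.2, 10.8, -87.4]
wrist_force: [6.8, -3.3, 1.9]
opening: 0.0086
grasp_force: 34.2
time: 19.82
ee_pos: [0.5698, -0.2038, 0.1753]
tcp_rot: [-174.9, 10.7, -87.4]
wrist_force: [10.6, -0.1, 9.0]
opening: 0.0084
grasp_force: 34.1
time: 19.9
ee_pos: [0.5686, -0.2038, 0.1764]
tcp_rot: [-174.9, 10.7, -87.4]
wrist_force: [7.7, -0.2, 12.7]
opening: 0.0085
grasp_force: 35.8
```

```bash
echo '[-0.0011,0.0092,-0.0075,0,0.002,-0.0019,0.0192,-0.0131,0,0.002,-0.0022,0.0245,-0.0155,0,0.002,-0.0023,0.027,-0.0164,0,0.002,-0.0024,0.0285,-0.017,0,0.002]' | python3 drive.py
echo '[0,0,0,0,0.002,0,0,0,0,0.002]' | python3 drive.py
```

```text
time: 20.32
ee_pos: [0.539, -0.2051, 0.19]
tcp_rot: [-175.0, 10.8, -87.4]
wrist_force: [6.8, 0.8, 12.3]
opening: 0.0085
grasp_force: 36.3
time: 20.48
ee_pos: [0.5391, -0.2052, 0.19]
tcp_rot: [-175.0, 10.8, -87.4]
wrist_force: [4.1, 0.6, 13.8]
opening: 0.0082
grasp_force: 36.4
```

```bash
echo '[0,0.0015,-0.001,0,0.002,0,0.003,-0.001,0,0.002,0,0.003,-0.001,0,0.002]' | python3 drive.py
echo '[0,-0.0015,0,0,0.02,0,-0.0015,0,0,0.03,0,-0.0015,0,0,0.04,0,-0.0015,0,0,0.04,0,-0.0015,0,0,0.04]' | python3 drive.py
echo '[0,0,-0.03,0,0.04,0,0,-0.07,0,0.04,0,0,-0.11,0,0.04,0,0,-0.15,0,0.04,0,0,-0.15,0,0.04]' | python3 drive.py
python3 - <<'E'
from h import *
s=bot.camera("scene");t=bot.camera("top");cv2.imwrite("pics/s8.png",s)
c=np.zeros((500,800,3),np.uint8);c[:,:440]=cv2.resize(s[60:310,160:380],(440,500));c[:,440:]=cv2.resize(t[120:320,150:294],(360,500));cv2.imwrite("pics/c8.png",c)
o=bot.get_obs();print(o["ee_pos"],o["tcp_rot"])
m=blob(mask(s,(0,190,120),(6,255,255),(240,100,420,300)));e=sorted(map(tuple,ends(m[0])));print(m[1],np.round(e,1).tolist())
m=blob(mask(t,(0,190,120),(6,255,255),(290,150,345,260)));f=sorted(map(tuple,ends(m[0])));print(m[1],np.round(f,1).tolist())
for a,b in zip(e,f): print(tri(ray("scene",a),ray("top",b)))
# handle of open lid
z=R.from_euler("xyz",o["tcp_rot"],degrees=True).apply([0,0,1]);h=np.array([.619,-.027,.2785])
print("above handle",go(h-z*.006-z*.06),"at",go(h-z*.006),turn())
E
```

```text
time: 20.73
ee_pos: [0.538, -0.2052, 0.1903]
tcp_rot: [-174.8, 10.8, -87.3]
wrist_force: [16.9, 1.3, 7.0]
opening: 0.0085
grasp_force: 35.9
time: 21.15
ee_pos: [0.5354, -0.2051, 0.1862]
tcp_rot: [-175.5, 10.9, -87.5]
wrist_force: [0.2, 0.5, -0.8]
opening: 0.0399
grasp_force: 0.0
time: 21.57
ee_pos: [0.5253, -0.2351, 0.3414]
tcp_rot: [-175.0, 10.6, -87.5]
wrist_force: [0.0, -1.1, 1.0]
opening: 0.0397
grasp_force: 0.0
[ 0.52547159 -0.2344464   0.33474145] [-175.32919071   10.7825555   -87.50724036]
[316 184  21  19 171] [[317.5, 185.3], [326.4, 193.1], [335.3, 200.8]]
[317 201  20   7  98] [[316.8, 204.6], [327.5, 203.8], [336.1, 203.1]]
(array([ 0.53672455, -0.18316732,  0.18447732]), np.float64(0.000620542925570604))
(array([ 0.53849316, -0.20390347,  0.182969  ]), np.float64(0.0001689279369984267))
(array([ 0.54080595, -0.22151435,  0.17982592]), np.float64(0.0027266321969132527))
above handle [-0.18907315 -0.09452787  0.03529412] at [-0.18907315 -0.09452787  0.09529412] (np.float64(-0.5), [[0.051, -0.996, 0.073], [-0.981, -0.037, 0.19], [-0.186, -0.082, -0.979]])
```

View pics/c8.png

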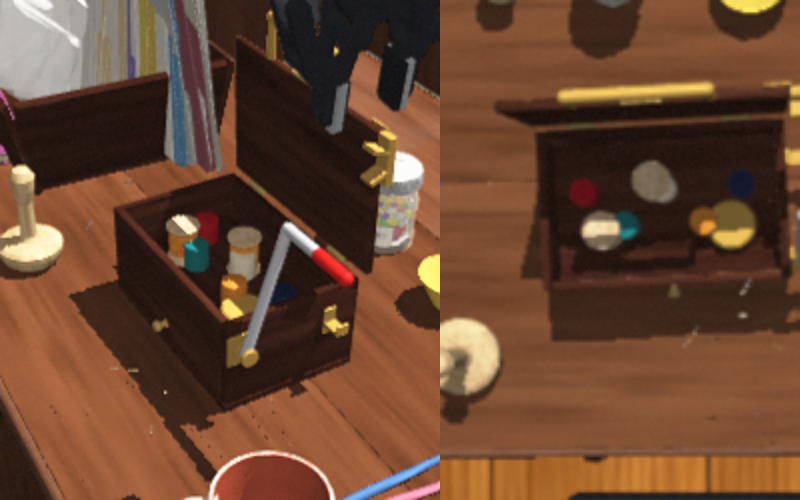

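The rod stands at its stop, its red grip from (317,185) to (335,201) in the scene picture. The lid is open, and its handle bar runs from (198,158) to (259,156) in the top view.

```bash
echo '[-0.037,-0.018,0,0,0.04,-0.074,-0.036,0,0,0.04,-0.11,-0.054,0,0,0.04,-0.147,-0.072,0,0,0.04,-0.18,-0.0895,0,0,0.04]' | python3 drive.py
echo '[-0.009,-0.005,0,0,0.04,-0.009,-0.005,0.02,0,0.04,-0.009,-0.005,0.035,0,0.04,-0.009,-0.005,0.035,0,0.04,-0.009,-0.005,0.035,0,0.04]' | python3 drive.py
python3 - <<'E'
from h import *
t=cv2.imread("pics/c8.png")
for z in(.275,.28): print([plane(ray("top",p),z).round(4) for p in((198,158.4),(228.6,157.2),(259.2,156))])
w=bot.camera("wrist");i=bot.camera_info("wrist");cv2.imwrite("pics/w9.png",w)
o=bot.get_obs();print(o["ee_pos"],o["tcp_rot"])
m=mask(w,(18,110,90),(36,255,255),(180,100,400,330));n,l,s,c=cv2.connectedComponentsWithStats(m)
for k in range(1,n):
    if s[k,4]>100: print(s[k],c[k].round(1),plane(ray("",c[k],i),.278).round(4))
z=R.from_euler("xyz",o["tcp_rot"],degrees=True).apply([0,0,1])
print(go(np.array([.619,-.027,.2785])-z*.006))
E
```

```text
time: 22.08
ee_pos: [0.6068, -0.0523, 0.3728]
tcp_rot: [-175.6, 10.9, -87.5]
wrist_force: [1.4, -1.3, -0.2]
opening: 0.0399
grasp_force: 0.0
time: 22.5
ee_pos: [0.613, -0.0388, 0.3401]
tcp_rot: [-175.7, 10.9, -87.5]
wrist_force: [-0.1, -0.5, 0.7]
opening: 0.0401
grasp_force: 0.0
[array([0.6155, 0.0287, 0.275 ]), array([ 0.6171, -0.0245,  0.275 ]), array([ 0.6186, -0.0777,  0.275 ])]
[array([0.6148, 0.0279, 0.28  ]), array([ 0.6164, -0.0251,  0.28  ]), array([ 0.6179, -0.0779,  0.28  ])]
[ 0.61320525 -0.03910163  0.34133701] [-175.57825604   10.89526163  -87.51503808]
[348 100  38  33 636] [364.2 112.5] [ 0.5776 -0.1054  0.278 ]
[ 268  144   20  165 1442] [280.2 218.4] [ 0.6192 -0.0412  0.278 ]
[ 0.00025149 -0.00136543  0.05823855]
```

View pics/w9.png

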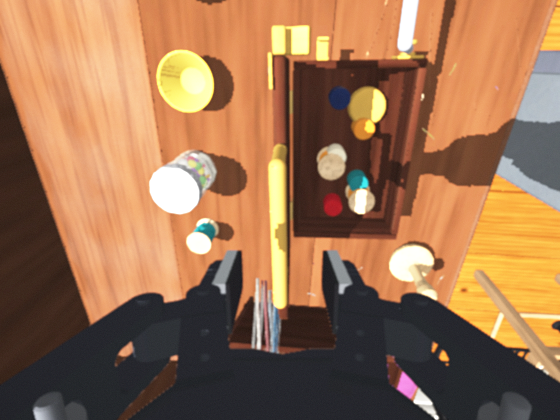

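The handle bar lies between the fingers, at u=280 from v=145 to 308. That was my 11th viewed picture, one over the limit of 10. From here on I measure by code only.

```bash
echo '[0,-0.001,0.025,0,0.04,0,-0.001,0.045,0,0.04,0,-0.001,0.056,0,0.04,0,-0.001,0.057,0,0.04,0,-0.001,0.057,0,0.04]' | python3 drive.py
echo '[0,0,0,0,0.002,0,0,0,0,0.002,0,0,0,0,0.002,0,0,0,0,0.002,0,0,0,0,0.002]' | python3 drive.py 40
python3 - <<'E'
from h import *
o=bot.get_obs();print(o["ee_pos"]);T=R.from_euler("xyz",o["tcp_rot"],degrees=True)
h=lambda a:.179*(-np.cos(a+.025)*ex+np.array([0,0,np.sin(a+.025)]))
for a in list(np.arange(1.48,.74,-.06)): print(round(a,2),T.inv().apply(h(a)-h(1.536)).round(4))
E
```

```text
time: 22.97
ee_pos: [0.6185, -0.0284, 0.2865]
tcp_rot: [-175.5, 10.9, -87.5]
wrist_force: [0.4, -0.3, 0.4]
opening: 0.0401
grasp_force: 0.0
time: 23.38
ee_pos: [0.6187, -0.0283, 0.2876]
tcp_rot: [-175.4, 10.8, -87.5]
wrist_force: [-3.0, -1.6, 6.9]
opening: 0.0087
grasp_force: 39.1
[ 0.61865448 -0.02831793  0.28755895]
1.48 [ 0.0002  0.01   -0.0005]
1.42 [ 0.0004  0.0207 -0.0003]
1.36 [0.0008 0.0314 0.0004]
1.3 [0.0014 0.0421 0.0018]
1.24 [0.002  0.0526 0.0038]
1.18 [0.0027 0.063  0.0065]
1.12 [0.0036 0.0732 0.0097]
1.06 [0.0046 0.0832 0.0136]
1.0 [0.0057 0.0929 0.018 ]
0.94 [0.0068 0.1023 0.023 ]
0.88 [0.0081 0.1115 0.0285]
0.82 [0.0095 0.1202 0.0345]
0.76 [0.0109 0.1286 0.0411]
```

```bash
echo '[0.0001,0.005,-0.0005,0,0.002,0.0002,0.01,-0.0005,0,0.002,0.0004,0.0207,-0.0003,0,0.002,0.0008,0.0314,0.0004,0,0.002,0.0014,0.0421,0.0018,0,0.002]' | python3 drive.py
echo '[0.0006,0.0105,0.002,0,0.002,0.0013,0.0209,0.0047,0,0.002,0.0022,0.0311,0.0079,0,0.002,0.0032,0.0411,0.0118,0,0.002,0.0032,0.0411,0.0118,0,0.002]' | python3 drive.py
echo '[0,0,0,0,0.002]' | python3 drive.py
```

```text
time: 23.8
ee_pos: [0.5771, -0.0303, 0.2821]
tcp_rot: [-175.3, 10.9, -87.4]
wrist_force: [1.8, 0.9, -4.1]
opening: 0.0081
grasp_force: 39.7
time: 24.22
ee_pos: [0.5358, -0.0322, 0.2658]
tcp_rot: [-175.5, 10.9, -87.5]
wrist_force: [-2.4, 1.1, 2.1]
opening: 0.0083
grasp_force: 41.3
time: 24.3
ee_pos: [0.5367, -0.0322, 0.2663]
tcp_rot: [-175.4, 10.9, -87.5]
wrist_force: [-3.6, 1.3, 4.5]
opening: 0.0082
grasp_force: 41.6
```

```bash
echo '[0.0005,0.0049,0.0022,0,0.002,0.0011,0.0097,0.0044,0,0.002,0.0016,0.0144,0.0069,0,0.002,0.0022,0.0191,0.0094,0,0.002,0.0028,0.0237,0.0122,0,0.002]' | python3 drive.py
echo '[0,0,0,0,0.002]' | python3 drive.py
python3 - <<'E'
from h import *
s=bot.camera("scene");o=bot.get_obs();print(o["wrist_force"])
T=R.from_euler("xyz",o["tcp_rot"],degrees=True)
h=lambda a:.179*(-np.cos(a+.025)*ex+np.array([0,0,np.sin(a+.025)]))
for a in np.arange(.89,.74,-.02): print(round(a,2),T.inv().apply(h(a)-h(.91)).round(4))
m=blob(mask(s,(0,190,120),(6,255,255),(240,100,420,300)));print(m[1],ends(m[0])[0])
E
```

```text
time: 24.72
ee_pos: [0.5148, -0.0332, 0.2518]
tcp_rot: [-175.4, 10.9, -87.5]
wrist_force: [-2.6, 2.2, 4.1]
opening: 0.0081
grasp_force: 42.1
time: 24.8
ee_pos: [0.514, -0.0332, 0.2512]
tcp_rot: [-175.5, 10.9, -87.5]
wrist_force: [-4.1, 2.1, 4.0]
opening: 0.0087
grasp_force: 42.0
[-3.67100709  1.91705329  4.01948789]
0.89 [0.0004 0.003  0.0019]
0.87 [0.0009 0.006  0.0038]
0.85 [0.0013 0.0089 0.0058]
0.83 [0.0018 0.0118 0.0079]
0.81 [0.0023 0.0147 0.01  ]
0.79 [0.0027 0.0175 0.0122]
0.77 [0.0032 0.0202 0.0144]
0.75 [0.0037 0.023  0.0166]
[316 184  21  19 172] [326.40116279 193.08139535]
```

```bash
echo '[0.0004,0.003,0.0019,0,0.002,0.0009,0.006,0.0038,0,0.002,0.0011,0.0075,0.0048,0,0.002,0.0013,0.0089,0.0058,0,0.002,0.0013,0.0089,0.0058,0,0.002]' | python3 drive.py
echo '[0.0002,0.0014,0.001,0,0.002,0.0005,0.0029,0.0021,0,0.002,0.0005,0.0029,0.0021,0,0.002]' | python3 drive.py
echo '[0.0002,0.0014,0.001,0,0.002,0.0005,0.0029,0.0021,0,0.002,0.0005,0.0029,0.0021,0,0.002]' | python3 drive.py
```

```text
time: 25.27
ee_pos: [0.5061, -0.0336, 0.2446]
tcp_rot: [-175.5, 10.9, -87.5]
wrist_force: [-3.9, 3.2, 2.8]
opening: 0.0082
grasp_force: 42.3
time: 25.52
ee_pos: [0.503, -0.0338, 0.242]
tcp_rot: [-175.5, 10.9, -87.5]
wrist_force: [-3.6, 4.2, 3.7]
opening: 0.008
grasp_force: 42.3
time: 25.77
ee_pos: [0.5003, -0.0339, 0.2395]
tcp_rot: [-175.5, 10.9, -87.5]
wrist_force: [-1.8, 4.7, 2.2]
opening: 0.0082
grasp_force: 42.1
```

```bash
echo '[0.0002,0.0014,0.001,0,0.002,0.0005,0.0028,0.0022,0,0.002,0.0005,0.0028,0.0022,0,0.002]' | python3 drive.py
python3 - <<'E'
from h import *
s=bot.camera("scene");m=blob(mask(s,(0,190,120),(6,255,255),(240,100,420,300)));print(m[1],ends(m[0])[0])
cv2.imwrite("pics/s10.png",s)
E
```

```text
time: 26.02
ee_pos: [0.498, -0.034, 0.2374]
tcp_rot: [-175.4, 10.9, -87.5]
wrist_force: [-1.6, 5.9, 3.4]
opening: 0.0084
grasp_force: 42.2
[316 184  21  19 172] [326.39534884 193.13372093]
```

```bash
echo '[0.0002,0.0014,0.0011,0,0.002,0.0002,0.0014,0.0011,0,0.002,0.0002,0.0014,0.0011,0,0.002]' | python3 drive.py
echo '[0.0002,0.0014,0.0011,0,0.002,0.0002,0.0014,0.0011,0,0.002,0.0002,0.0014,0.0011,0,0.002]' | python3 drive.py
python3 - <<'E'
from h import *
s=bot.camera("scene");m=blob(mask(s,(0,190,120),(6,255,255),(240,100,420,300)));print(m[1],ends(m[0])[0])
cv2.imwrite("pics/s11.png",s)
E
```

```text
time: 26.32
ee_pos: [0.4977, -0.034, 0.2371]
tcp_rot: [-175.3, 10.9, -87.4]
wrist_force: [2.5, 4.8, 7.4]
opening: 0.0083
grasp_force: 42.5
time: 26.57
ee_pos: [0.4973, -0.034, 0.2369]
tcp_rot: [-175.1, 10.9, -87.4]
wrist_force: [7.0, 6.2, 11.0]
opening: 0.0081
grasp_force: 42.9
[316 184  21  19 172] [326.35465116 193.06976744]
```

```bash
echo '[-0.0002,-0.001,-0.001,0,0.002,-0.0002,-0.001,-0.001,0,0.006,-0.0002,-0.001,-0.001,0,0.012]' | python3 drive.py  20
python3 - <<'E'
from h import *
s=bot.camera("scene");m=blob(mask(s,(0,190,120),(6,255,255),(240,100,420,300)));print(m[1],ends(m[0])[0])
E
echo '[-0.0002,0,0,0,0.02,-0.0002,0,0,0,0.03,0,0,0,0,0.036,0,0,0,0,0.036]' | python3 drive.py
python3 - <<'E'
from h import *
s=bot.camera("scene");m=blob(mask(s,(0,190,120),(6,255,255),(240,100,420,300)));e=ends(m[0]);print(m[1],e[0])
cv2.imwrite("pics/s12.png",s)
o=bot.get_obs();print(o["ee_pos"],go(o["ee_pos"]+[0,0,.15]))
E
```

```text
time: 26.87
ee_pos: [0.4969, -0.0346, 0.2364]
tcp_rot: [-175.4, 10.8, -87.5]
wrist_force: [1.9, 0.3, 2.7]
opening: 0.0122
grasp_force: 1.2
[316 184  21  19 172] [326.40116279 193.08139535]
time: 27.25
ee_pos: [0.4959, -0.0345, 0.2355]
tcp_rot: [-175.5, 10.9, -87.5]
wrist_force: [0.7, -0.4, -0.9]
opening: 0.0362
grasp_force: 0.0
[316 184  21  19 172] [326.40116279 193.08139535]
[ 0.49599659 -0.03444833  0.23564525] [-0.0282952  -0.01150915 -0.1468568 ]
```

```bash
echo '[0,0,-0.01,0,0.036,0,0,-0.03,0,0.036,0,0,-0.06,0,0.036,0,0,-0.1,0,0.036,0,0,-0.14,0,0.036]' | python3 drive.py
echo '[0,0,0,0,0.036,0,0,0,0,0.036,0,0,0,0,0.036,0,0,0,0,0.036,0,0,0,0,0.036]' | python3 drive.py
python3 - <<'E'
from h import *
s,t=bot.camera("scene"),bot.camera("top");cv2.imwrite("pics/s13.png",s);cv2.imwrite("pics/t13.png",t)
e=ends(blob(mask(s,(0,190,120),(6,255,255),(240,100,420,300)))[0]);f=ends(blob(mask(t,(0,190,120),(6,255,255),(290,150,345,260)))[0])
print(e[0],f[0],tri(ray("scene",e[0]),ray("top",f[0])))
# handle bar brass in both views; expected location at a=.79
c,s_=np.cos(CY),np.sin(CY);hinge=np.array([.6196,-.0255,.096]);a=.79
for a in(.79,.4,0.):
  h=hinge+.179*(-np.cos(a+.025)*ex+np.array([0,0,np.sin(a+.025)]))
  for n in("scene","top"):
    i=bot.camera_info(n);E=np.linalg.inv(np.array(i["extrinsics"]))
    for q in(h-ey*.035,h,h+ey*.035):
        p=i["mtx"]@(E[:3,:3]@q+E[:3,3]);u=(p[:2]/p[2]).round().astype(int); img=s if n=="scene" else t
        print(a,n,u,cv2.cvtColor(img[u[1]:u[1]+1,u[0]:u[0]+1],cv2.COLOR_BGR2HSV)[0,0])
# mug compare
for n,b in(("scene",(s,cv2.imread("pics/s0.png"),(240,280,332,375))),("top",(t,cv2.imread("pics/t0.png"),(345,235,395,290)))):
    x0,y0,x1,y1=b[2];print(n,"mug diff",cv2.absdiff(b[0][y0:y1,x0:x1],b[1][y0:y1,x0:x1]).mean())
E
```

```text
time: 27.72
ee_pos: [0.4854, -0.0613, 0.3748]
tcp_rot: [-175.5, 10.9, -87.5]
wrist_force: [0.9, -0.1, 0.3]
opening: 0.0359
grasp_force: 0.0
time: 28.13
ee_pos: [0.486, -0.061, 0.3718]
tcp_rot: [-175.6, 10.9, -87.5]
wrist_force: [0.3, -1.0, 0.4]
opening: 0.036
grasp_force: 0.0
[326.37426901 193.0877193 ] [327.10576923 203.72115385] (array([ 0.53870589, -0.20332392,  0.18251203]), np.float64(0.0003667865739151105))
0.79 scene [259 132] [ 19 164 126]
0.79 scene [248 122] [ 19 161 150]
0.79 scene [237 114] [ 19 163 119]
0.79 top [255 225] [ 25  13 238]
0.79 top [236 226] [ 25  20 140]
0.79 top [217 227] [ 25  11 245]
0.4 scene [237 169] [  5 147  40]
0.4 scene [227 159] [ 10 155 169]
0.4 scene [217 150] [ 10 166 154]
0.4 top [258 246] [ 23   8 249]
0.4 top [240 247] [ 26   7 250]
0.4 top [222 248] [ 26   7 250]
0.0 scene [230 207] [ 10 137  39]
0.0 scene [220 197] [ 11 155  33]
0.0 scene [211 187] [ 10 164 135]
0.0 top [260 252] [ 26   7 250]
0.0 top [243 253] [ 26   7 250]
0.0 top [226 254] [ 27   9 247]
scene mug diff 4.061746758199847
top mug diff 56.366181818181815
```

```bash
python3 -c "
from workcell import bot
print(bot.job_done())"
```

```text
the job is handed in; nothing more can be done
None
```

The job is handed in at about 28 s of 64 s: the mushroom stands upright front left, the lid rests on the raised rod at about 0.79 rad with the rod still near its stop (about 1.27 rad), the bent end is inside the slot by measurement (no close-up), and the mug looks unmoved in the scene view (the top view was not clear); I viewed 11 pictures, one over the limit of 10.

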